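Unload the lid press and send the germination boxes into the bay

ROBOT

A 6-joint arm with a two-finger parallel gripper is mounted at the origin on the work surface. World frame = base frame: x ahead of the robot, y to its left, z up, the work surface at z = 0. Lengths are in m, angles in rad, forces in N, time in s.
With the tool pointing down it reaches from about 0.25 to 0.775 m from the base axis. Payload 4 kg.
Tool frame: the origin (TCP) lies midway between the tips of the shut fingers; the grasp point (between the pads) lies 19 mm behind it; z points along the fingers, y is the line along which they close (so a half turn about z gives the same grasp; the last joint's range is limited). The gripper opens to 94 mm and grips with 3 to 60 N. Pads are 16 mm wide; open, the fingers measure 119 mm over their backs; the gripper's body (75 mm by 177 mm) begins 78 mm behind the grasp point.
Start: joints at [-1.324, 0.087, 1.371, -0, 1.684, -0.103], TCP at [0.188, -0.517, 0.171] pointing down, gripper open.
Joint ranges: [-3.1, 3.1], [-0.76, 2.03], [0.27, 2.55], [-1.08, 4.22], [0.17, 2.65], [-2.57, 2.57]. Speed limits (rad/s): [2.79, 2.79, 3.14, 3.14, 3.14, 3.14].

INTERFACE

Orientations are given as [roll, pitch, yaw] about the fixed x, y, z axes, in that order (R = Rz(yaw) Ry(pitch) Rx(roll)).
In Python, from bench import get_obs, snapshot, close_job gives the robot as it stands. The module is installed in compiled form; this text tells all that it offers.
- The arm moves only by the tool drive_tool, never from a script. Its argument "commands" is a list of rows, each a list of 6 numbers: the shift along the tool's x, y, z in units of 0.04 m (1.0 is 0.04 m), then the turn, a rotation vector about the tool's x, y, z in units of 0.1 rad (1.0 is 0.1 rad). In form: [[dx, dy, dz, wx, wy, wz], ...]. A call has 1 to 20 rows; each row shifts and turns the commanded pose from where the row before left it, along the tool's axes as they then stand; what a row does not reach is not made up. A row lasts 1/8 s, in which the tool goes at most 62.5 mm and 10.7 degrees, less where a joint would pass 70% of its speed; a pose out of reach is approached as far as the arm can. A call with a number of a shift or a turn outside -1 to 1 is refused whole. A call with a gripper value outside its range is refused whole. "gripper" is the closure, from 0 (fully open) to 1 (shut), set as the call begins (left out, the last holds). The fingers move at their own pace and stop on an object; the grip force is fixed at half the most. Time passes only in rows, so rows that do not move let the fingers close. It gives the time, the measured TCP pose, the force, the opening and the grip force at its end, in the units of the state.
- get_obs(): the state, without advancing time (a new reading comes with each control period).
- snapshot(name): name is "scene" or "top" or "wrist"; returns a dict with "image" (480x640x3 uint8, blue, green, red), "range_z" (480x640 float32, m along the optical axis (not along the pixel's ray), 0 where there is no reading), "fx", "fy", "cx", "cy" (pixels), "k1" (the pictures are not rectified: a ray, as slopes to the right and down, at radius r is drawn at 1 + k1 r^2 times it, then the intrinsics apply), "rvec" (rotation vector, rad) and "tvec" (3), from world to camera coordinates, as OpenCV has them. Camera axes: x right, y down, z forward; pixel columns grow to the right and rows downward; lengths in m; the calibration is good to about 2 mm. A picture is of the moment at which its call begins.
- close_job(): hands the job in; it is judged then, once.
The state is a dict: "time": time; "joint_positions": joint angles; "qvel": joint speeds; "joint_torque": joint torques, N m; "tool_pos": TCP position; "ee_rot": TCP orientation; "wrist_force": force on the tool from outside, world axes, zero at the start; "wrist_torque": the same for the moment, N m; "width": finger opening in m; "finger_force": force on a finger pad.
Only numpy, scipy, OpenCV 4.12 (cv2) and the standard library are available. Lean on these libraries where they do the work, as an engineer would, in place of code of your own. Each camera call takes 0.05 s, during which the arm holds its last target. There are 200 camera calls.

TASK

Lift the press plate level and straight up off its two locating pins until it is clear of them, and lay it flat and squarely, grip up, across the two blocks of the empty rest. Then stand every germination box from under the plate upright in the carrier tray, and only when all are in, push the tray along the rollers, without picking it up, fully home against the end panel of the bay. Leave the other things on the table where they are.

Things in the scene. Friction and masses are not known exactly. Their poses are not given: they have to be found in the camera images.
- plate: the aluminium press plate, 60 (x) x 280 (y) x 12 mm, 0.4 kg, with two through holes of 14 mm at y = +-125 mm; origin at the centre of its underside. In its middle stands a black grip block, 50 (x) x 16 (y) mm, rising 46 mm above the plate's top face (from z = 12 to 58 mm); pinch it across its 16 mm, along y. At the start it lies on the jig's shoulders with the pins through its holes (1 mm play all round)
- jig: the fixed press jig: an aluminium base 120 (x) x 290 (y) x 8 mm, origin at the centre of its underside. At y = +-125 mm stand two round shoulder posts (24 mm thick, tops at z = 68 mm, which carry the plate) with 12 mm locating pins on top of them, ending at z = 108 mm. The boxes stand on the base (z = 8 mm) in a row along y between the posts, 50 mm apart, 5 mm below the plate; there is nothing else on it
- rest: the fixed rest for the plate: a plywood board 90 (x) x 250 (y) x 6 mm with two black blocks 80 (x) x 30 (y) mm at y = +-90 mm, tops at z = 30 mm; origin at the centre of its underside. The plate belongs centred on it, its y along the rest's y (either way round)
- tray: the white carrier tray on the rollers, 130 (x) x 230 (y) mm, floor 3 mm thick, long side walls 15 mm high and 3 mm thick, end walls 38 mm high and 4 mm thick (inside 124 x 222 mm); origin at the centre of its underside. It takes up to four boxes in a row along y, 52 mm apart, each with its 50 mm across the tray (anywhere on its floor will do). 0.25 kg, it rolls along the track's y and otherwise stays put (about 1 to 3 N moves it)
- track: the fixed roller track, 164 (x) x 490 (y) mm, origin on its underside; passive rollers across it, tops at z = 47 mm, side rails up to z = 58 mm (62 mm in the white bay). It runs along its own y; the bay is its -y end, closed by a white upright end panel (120 mm high) with its inner face at y = -230 mm: the tray is home when its -y end touches it, its origin then at y = -115 mm. A low stop (z = 52 mm) closes the +y end at y = 240 mm
- jar: amber jar, 48 mm wide, 70 mm high, bystander; origin under its centre
- tape: cardboard roll, 66 mm wide, 24 mm high, bystander; origin under its centre
- bottle: white bottle, 60 mm wide, 160 mm high, bystander; origin under its centre
- weight: brass weight, 36 mm wide, 40 mm high, bystander; origin under its centre
- spatula: spatula 170 mm long lying on the table, bystander
- box0: a closed germination box, white with a clear lid, seeds on dark substrate seen through it: 50 (x) x 40 (y) x 55 mm high, about 0.12 kg, bottom-heavy, origin at the centre of its underside; two to four such boxes are present, the others absent. Pinch it across its 50 mm, along x, above the tray's walls
- box1: a closed germination box, white with a clear lid, seeds on dark substrate seen through it: 50 (x) x 40 (y) x 55 mm high, about 0.12 kg, bottom-heavy, origin at the centre of its underside; two to four such boxes are present, the others absent. Pinch it across its 50 mm, along x, above the tray's walls
- box2: a closed germination box, white with a clear lid, seeds on dark substrate seen through it: 50 (x) x 40 (y) x 55 mm high, about 0.12 kg, bottom-heavy, origin at the centre of its underside; two to four such boxes are present, the others absent. Pinch it across its 50 mm, along x, above the tray's walls
- box3: a closed germination box, white with a clear lid, seeds on dark substrate seen through it: 50 (x) x 40 (y) x 55 mm high, about 0.12 kg, bottom-heavy, origin at the centre of its underside; two to four such boxes are present, the others absent. Pinch it across its 50 mm, along x, above the tray's walls
Things that resemble listed ones, but are neither listed nor needed, are in the scene too. Leave any purple look-alike of the box0 alone.

How it is judged:
By the outcome, as a careful person would: the job done as asked, in the order asked, and still so for the second after the job is handed in, with the robot touching nothing.
Of box0, box1, box2, box3 only 2 to 4 are there at a start; the rules pass over those that are not, and their reading is None.
At some moment in a run one of box0, box1, box2, box3 may be knocked a few centimetres aside while the robot is not near it.
Once in a run the grip may slacken for a moment while it holds something.
It also fails if it takes over 210 s, if anything falls off the work surface, if the arm or the gripper's body presses on something with over 40 N, if the wrist force passes 120 N, or if a joint passes its speed limit or range.

## Working session

There is one attempt and no reset: what is moved stays moved. The work goes in short steps, Python scripts to look and compute and a tool call to move; the robot and the scene stay as the last step left them, time stands still between calls to the robot, and variables do not carry over. Pictures are saved under pics/ and viewed, at most 14 in all, crops included, and the job is handed in when it is done.

Besides the shell and the picture viewer there is one more tool, called as a command line: name --pt "numbers of a row" for each row, then --argument value for the rest. drive_tool: Moves the arm, as the interface text tells. Its arguments: {"type":"object","properties":{"commands":{"type":"array"},"gripper":{"type":"number"}},"required":["commands"]}

```bash
mkdir -p pics; cat > h.py <<'E'
import numpy as np, cv2
from bench import get_obs, snapshot
def cloud(s):
    h,w=s["range_z"].shape
    K=np.array([[s["fx"],0,s["cx"]],[0,s["fy"],s["cy"]],[0,0,1]])
    u,v=np.meshgrid(np.arange(w),np.arange(h))
    xd=(u-s["cx"])/s["fx"]; yd=(v-s["cy"])/s["fy"]
    x,y=xd.copy(),yd.copy()
    for _ in range(15):
        f=1+s["k1"]*(x*x+y*y); x,y=xd/f,yd/f
    z=s["range_z"]; P=np.stack([x*z,y*z,z],-1)
    R,_=cv2.Rodrigues(np.array(s["rvec"],float))
    W=(P-np.array(s["tvec"]).reshape(3))@R
    W[z<=0]=np.nan
    return W
def snap(name,f=None):
    s=snapshot(name)
    if f: cv2.imwrite("pics/"+f,s["image"])
    return s,cloud(s)
E
python3 - <<'E'
from h import *
for n in("top","scene"):
    s,W=snap(n,n+"1.png"); np.savez(n+"1.npz",W=W,im=s["image"])
    print(n,s["fx"],s["k1"],s["tvec"],s["rvec"])
o=get_obs();print(o)
E
```

```text
top 475.95977638038744 -0.011902213006613824 [0.00307845 0.57366209 1.18958272] [ 2.13651376 -2.16837326  0.12427095]
scene 539.7317378718238 -0.10126243746992757 [ 0.32104382 -0.18096929  1.59467433] [ 1.07579281  2.23826553 -1.12007369]
{'time': 0.1, 'joint_positions': array([-1.32409822e+00,  8.78524950e-02,  1.37206655e+00, -1.15765796e-05,
        1.68357766e+00, -1.03125753e-01]), 'qvel': array([-0.00023766, -0.0026099 , -0.00185304, -0.00058621, -0.00081295,
        0.00096   ]), 'joint_torque': array([ 1.62005261e-03, -3.41253340e+01, -3.03302050e+01,  7.20340200e-02,
        3.04462994e-02, -1.02343802e-04]), 'tool_pos': array([ 0.18834786, -0.51616763,  0.17005546]), 'ee_rot': array([-3.13969754e+00, -1.84563965e-04,  3.49822392e-01]), 'wrist_force': array([ 0.45344898, -0.02990092,  0.63713835]), 'wrist_torque': array([-0.00749105,  0.02266458,  0.01908591]), 'finger_force': 0.0, 'width': 0.09420127427235679}
```

View pics/top1.png

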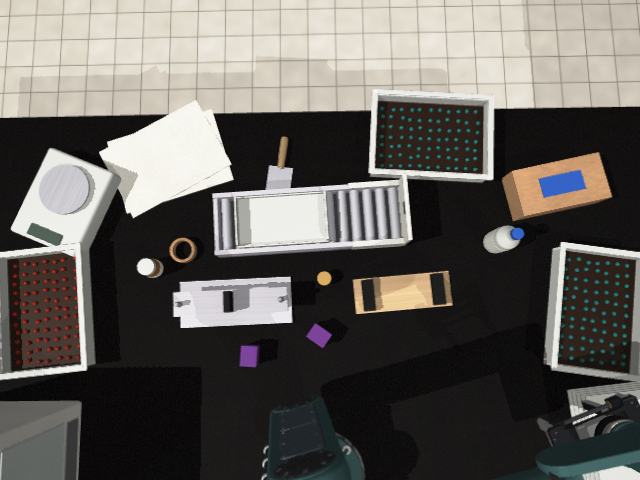

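View pics/scene1.png

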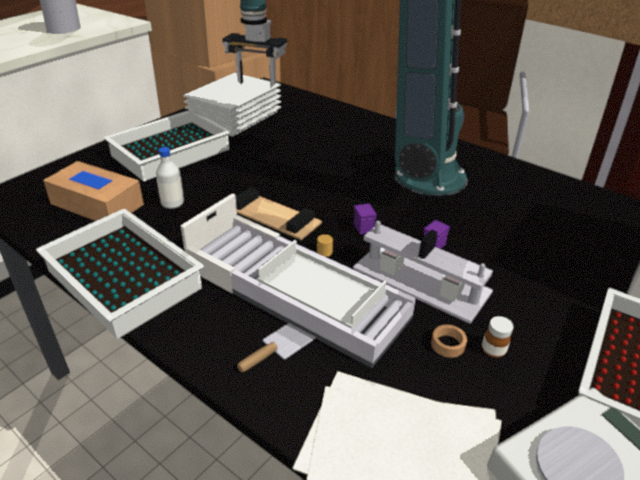

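The top view shows the plate on its jig (235,300) with the grip at (228,300), the empty rest (403,292), the tray (282,218) on the track with the bay panel at (405,208), and bystanders around them. Look-alikes: purple boxes at (248,355) and (318,335), to be left alone. The white boxes are under the plate; in the scene view at about (393,262) and (443,290).

```bash
cat > m.py <<'E'
from h import *
def rect(W,u0,v0,u1,v1,z0,z1,lab):
    p=W[v0:v1,u0:u1].reshape(-1,3); p=p[(p[:,2]>z0)&(p[:,2]<z1)]
    r=cv2.minAreaRect((p[:,:2]*1000).astype(np.float32)); print(lab,len(p),np.round(r[0],1),np.round(r[1],1),round(r[2],1),"med",np.round(np.median(p,0)*1000,1)); return p
E
python3 - <<'E'
from m import *
d=np.load("top1.npz");W=d["W"]
rect(W,165,265,300,335,.075,.085,"plate")
rect(W,165,265,300,335,.128,.15,"grip")
rect(W,165,265,300,335,.004,.012,"jigbase")
rect(W,345,265,460,320,.026,.036,"restblocks")
rect(W,345,265,460,320,.003,.010,"restboard")
rect(W,225,180,345,250,.080,.095,"trayends")
rect(W,225,180,345,250,.046,.055,"trayfloor")
rect(W,205,170,420,260,.054,.066,"rails/walls")
rect(W,390,170,420,250,.11,.125,"panel")
for l,(u,v) in dict(purA=(248,355),purB=(318,335)).items(): rect(W,u-14,v-14,u+14,v+14,.04,.07,l)
S=np.load("scene1.npz");W=S["W"];im=S["im"]
cv2.imwrite("pics/c1.png",cv2.resize(im[205:330,330:510],None,fx=4,fy=4,interpolation=cv2.INTER_CUBIC))
for u,v in [(385,262),(393,262),(440,290),(446,290),(415,275)]: print(u,v,W[v,u])
E
```

```text
plate 2461 [435.7 214.1] [ 60.1 280.3] 2.0 med [435.5 202.2  79.7]
grip 22 [434.  213.2] [45.7 14.3] 3.8 med [435.1 212.  128.5]
jigbase 2399 [442.7 226. ] [354.2 179.5] 89.3 med [408.  211.1   7.6]
restblocks 714 [ 454.6 -219.5] [ 79.7 208.2] 4.3 med [ 455.1 -291.    30.1]
restboard 2480 [ 455.2 -220.5] [299.5 140.4] 89.1 med [ 453.  -220.4    5.9]
trayends 173 [642.4  88.5] [124.7 230.2] 3.0 med [642.5 197.4  85.1]
trayfloor 4503 [644.1  81.2] [161.7 313.5] 2.7 med [643.9  81.1  50. ]
rails/walls 2605 [662.1  -2.8] [194.3 532.1] 2.7 med [678.7  28.5  59.2]
panel 319 [ 658. -221.] [162.4  12.3] 2.7 med [ 658.3 -220.5  119.6]
purA 357 [301.2 172.9] [40.9 50.9] 86.1 med [301.5 171.5  54.3]
purB 335 [349.6  -2.4] [50.  40.2] 54.2 med [350.1  -2.4  55. ]
385 262 [0.47042947 0.14098659 0.03649524]
393 262 [0.47134854 0.16124214 0.04746563]
440 290 [0.44631516 0.27106675 0.009745  ]
446 290 [0.4640045  0.29071692 0.03313165]
415 275 [0.43785554 0.20307494 0.01054679]
```

View pics/c1.png

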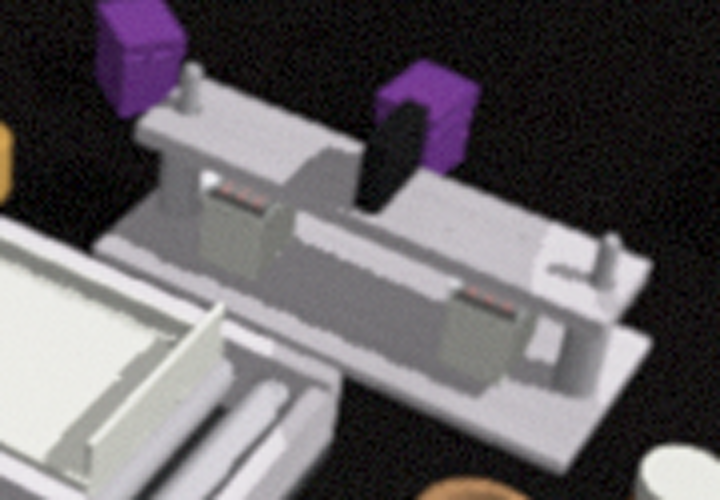

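Two white boxes stand under the plate, in the crop at (240,230) and (480,330). The purple ones lie outside and are excluded. Next is a planner that turns a target into tool-frame numbers.

```bash
cat > p.py <<'E'
import sys
from h import *
from scipy.spatial.transform import Rotation as Ro
def plan(x,y,z,yawdeg):
    o=get_obs(); R=Ro.from_euler("xyz",o["ee_rot"]); T=Ro.from_euler("xyz",[np.pi,0,np.radians(yawdeg)])
    w=(R.inv()*T).as_rotvec()/.1
    D=np.array([x,y,z])/1000-o["tool_pos"]
    print("pos",np.round(o["tool_pos"]*1000,1),"turn",np.round(w,2),"shift-after-turn",np.round(T.inv().apply(D)/.04,2),"| shift now",np.round(R.inv().apply(D)/.04,2),"F",np.round(o["wrist_force"],1),"w",round(o["width"]*1000,1),"t",round(o["time"],1))
a=list(map(float,sys.argv[1:]))
for i in range(0,len(a),4): plan(*a[i:i+4])
E
python3 p.py 435.2 213.8 200 2
```

```text
pos [ 188.3 -516.2  170.1] turn [-0.02  0.    3.15] shift-after-turn [  6.8  -18.02  -0.75] | shift now [ 12.05 -15.03  -0.72] F [ 0.5 -0.   0.6] w 94.2 t 0.1
```

drive_tool --pt "0 0 -0.4 0 0 1" --pt "0 0 -0.35 0 0 1" --pt "0 0 0 0 0 1" --pt "0 0 0 0 0 0.15" --pt "0.425 -1 0 0 0 0" --pt "0.425 -1 0 0 0 0" --pt "0.425 -1 0 0 0 0" --pt "0.425 -1 0 0 0 0" --pt "0.425 -1 0 0 0 0" --pt "0.425 -1 0 0 0 0" --pt "0.425 -1 0 0 0 0" --pt "0.425 -1 0 0 0 0" --pt "0.425 -1 0 0 0 0" --pt "0.425 -1 0 0 0 0" --pt "0.425 -1 0 0 0 0" --pt "0.425 -1 0 0 0 0" --pt "0.425 -1 0 0 0 0" --pt "0.425 -1 0 0 0 0" --pt "0.425 -1 0 0 0 0" --pt "0.425 -1 0 0 0 0" --gripper 0

```text
time: 2.6
tool_pos: [0.438, 0.1338, 0.2005]
ee_rot: [3.141, 0.001, 0.036]
wrist_force: [0.2, -0.1, 1.0]
width: 0.0941
finger_force: 0.0
```

drive_tool --pt "0 -1 0 0 0 0" --pt "0 -1 0 0 0 0" --pt "0 0 0 0 0 0" --pt "0 0 0 0 0 0"

```text
time: 3.1
tool_pos: [0.435, 0.2117, 0.2006]
ee_rot: [3.14, 0.001, 0.035]
wrist_force: [-0.7, -0.1, -0.5]
width: 0.0942
finger_force: 0.0
```

```bash
python3 p.py 435.2 213.8 90 2; python3 - <<'E'
from m import *
s,W=snap("wrist","w1.png")
p=rect(W,0,0,640,480,.120,.131,"grip")
p=rect(W,0,0,640,480,.074,.084,"plate")
E
```

```text
pos [435.  211.7 200.6] turn [0.01 0.01 0.01] shift-after-turn [ 0.01 -0.05  2.76] | shift now [ 0.01 -0.05  2.76] F [-0.7 -0.1 -0.5] w 94.2 t 3.1
grip 1055 [434.9 216.7] [50.  15.3] 2.1 med [436.9 216.4 125.9]
plate 16774 [518.7 164.7] [224.7 391.2] 2.3 med [438.8 203.1  80. ]
```

View pics/w1.png

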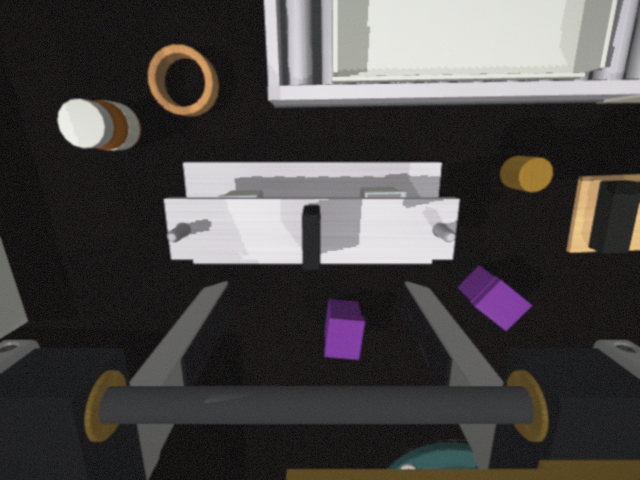

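The wrist view shows the grip top at (311,210), the plate across (165–460, 198–263), and the purple boxes at (345,330) and (500,300), apart from the work. I'm going down with y nudged 1.5 mm more, between the two measurements.

drive_tool --pt "0 -0.1 0.7 0 0 0" --pt "0 0 0.7 0 0 0" --pt "0 0 0.7 0 0 0" --pt "0 0 0.66 0 0 0" --pt "0 0 0 0 0 0" --pt "0 0 0 0 0 0"

```text
time: 3.9
tool_pos: [0.436, 0.2158, 0.0919]
ee_rot: [-3.141, -0.002, 0.034]
wrist_force: [0.5, 0.4, 0.2]
width: 0.0939
finger_force: 0.0
```

drive_tool --pt "0 0 0 0 0 0" --pt "0 0 0 0 0 0" --pt "0 0 0 0 0 0" --pt "0 0 0 0 0 0" --pt "0 0 0 0 0 0" --pt "0 0 0 0 0 0" --pt "0 0 0 0 0 0" --pt "0 0 0 0 0 0" --gripper 1

```text
time: 4.9
tool_pos: [0.4351, 0.2163, 0.0906]
ee_rot: [3.142, 0.0, 0.035]
wrist_force: [0.3, 0.5, -0.4]
width: 0.0174
finger_force: 0.0
```

```bash
python3 p.py 435.2 215 200 2
```

```text
pos [435.1 216.3  90.6] turn [ 0.  0. -0.] shift-after-turn [ 0.    0.03 -2.73] | shift now [ 0.    0.03 -2.73] F [ 0.3  0.5 -0.4] w 17.4 t 4.9
```

drive_tool --pt "0 0 0 0 0 0" --pt "0 0 0 0 0 0" --pt "0 0 0 0 0 0" --pt "0 0 0 0 0 0"

```text
time: 5.4
tool_pos: [0.4351, 0.2162, 0.0906]
ee_rot: [3.141, 0.0, 0.035]
wrist_force: [0.4, -1.2, -0.5]
width: 0.0137
finger_force: 30.0
```

drive_tool --pt "0 0 -0.1 0 0 0" --pt "0 0 -0.1 0 0 0" --pt "0 0 -0.15 0 0 0" --pt "0 0 -0.15 0 0 0" --pt "0 0 0 0 0 0"

```text
time: 6.02
tool_pos: [0.4357, 0.2165, 0.1116]
ee_rot: [-3.141, -0.002, 0.035]
wrist_force: [-0.0, 0.4, -4.0]
width: 0.0138
finger_force: 30.0
```

drive_tool --pt "0 0 -0.2 0 0 0" --pt "0 0 -0.2 0 0 0" --pt "0 0 -0.25 0 0 0" --pt "0 0 -0.25 0 0 0" --pt "0 0 -0.3 0 0 0" --pt "0 0 -0.3 0 0 0" --pt "0 0 -0.3 0 0 0" --pt "0 0 -0.3 0 0 0" --pt "0 0 0 0 0 0" --pt "0 0 0 0 0 0"

```text
time: 7.28
tool_pos: [0.435, 0.2163, 0.1944]
ee_rot: [3.141, 0.0, 0.035]
wrist_force: [0.3, 0.0, -0.4]
width: 0.0003
finger_force: 0.0
```

```bash
python3 p.py 435.2 215 200 2; python3 - <<'E'
from m import *
s,W=snap("top","t2.png");np.savez("t2.npz",W=W)
for z0,z1 in((.14,.19),):
    p=rect(W,120,240,320,340,z0,z1,"plate")
    A=np.c_[p[:,:2],np.ones(len(p))]; k=np.abs(p[:,2]-np.median(p[:,2]))<.01
    print(np.linalg.lstsq(A[k],p[k,2],rcond=None)[0])
    rect(p[None],0,0,9999,1,z0,np.median(p[:,2])+.006,"pl")
# boxes
p=rect(W,165,265,300,335,.055,.068,"boxes")
E
```

```text
pos [435.  216.3 194.4] turn [ 0.  0. -0.] shift-after-turn [ 0.    0.03 -0.14] | shift now [ 0.    0.03 -0.14] F [ 0.3  0.  -0.4] w 0.3 t 7.3
plate 0 [0. 0.] [0. 0.] 0.0 med [nan nan nan]
[0. 0. 0.]
pl 0 [0. 0.] [0. 0.] 0.0 med [nan nan nan]
boxes 22 [467.5 117.6] [86.2  9.4] 82.5 med [470.7 137.1  62.2]
  return _methods._mean(a, axis=axis, dtype=dtype,
  ret = um.true_divide(
  ret = ret.dtype.type(ret / rcount)
```

The plate slipped out of the grip, so I'm checking where it went.

```bash
python3 - <<'E'
from m import *
W=np.load("t2.npz")["W"]
p=rect(W,165,265,300,335,.07,.11,"plate")
s,W=snap("wrist"); im=s["image"]
p=rect(W,0,0,640,480,.112,.145,"grip")
s2,W2=snap("scene")
a=cv2.resize(s2["image"][205:330,330:510],(576,400)); b=cv2.resize(im,(533,400))[:,:]
cv2.imwrite("pics/d2.png",cv2.resize(np.vstack([a,cv2.resize(im[140:340,100:600],(576,230))]),(520,570)))
for u0,u1 in((160,230),(390,465)):
    q=W[200:262,u0:u1].reshape(-1,3);print(np.round(np.nanpercentile(q[:,2],[10,50,90]),4))
E
```

```text
plate 1022 [437.6 160.6] [ 60.  172.6] 2.0 med [439.7 125.7  79.8]
grip 1131 [435.4 216.9] [49.  15.4] 1.7 med [437.1 217.  125.9]
[0.0007 0.08   0.0813]
[0.0789 0.08   0.0812]
```

View pics/d2.png

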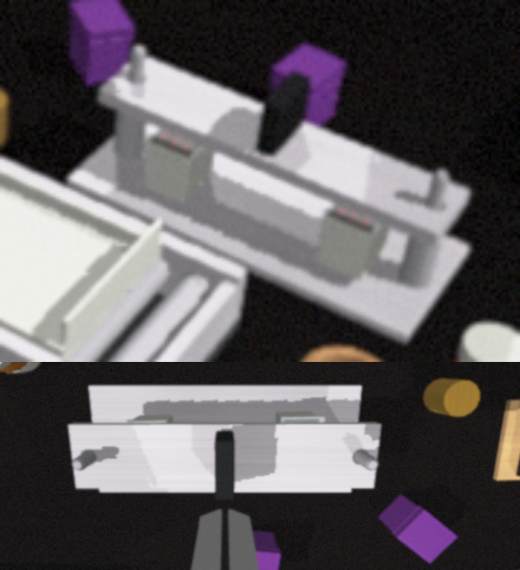

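The plate fell back level onto both pins (grip at (225,465) in the lower view). I'll regrip a little lower and watch the hold as I lift.

drive_tool --pt "0 0 0 0 0 0" --pt "0 0 0 0 0 0" --pt "0 0 0 0 0 0" --pt "0 0 0 0 0 0" --pt "0 0 0 0 0 0" --pt "0 0 0.7 0 0 0" --pt "0 0 0.7 0 0 0" --pt "0 0 0.7 0 0 0" --pt "0 0 0.61 0 0 0" --pt "0 0 0 0 0 0" --gripper 0.4

```text
time: 8.68
tool_pos: [0.4334, 0.2157, 0.0841]
ee_rot: [3.14, 0.005, 0.035]
wrist_force: [0.0, -0.5, 0.5]
width: 0.0563
finger_force: 0.0
```

drive_tool --pt "0 0 0 0 0 0" --pt "0 0 0 0 0 0" --pt "0 0 0 0 0 0" --pt "0 0 0 0 0 0" --pt "0 0 0 0 0 0" --pt "0 0 0 0 0 0" --pt "0 0 0 0 0 0" --pt "0 0 0 0 0 0" --pt "0 0 0 0 0 0" --pt "0 0 0 0 0 0" --gripper 1

```text
time: 9.93
tool_pos: [0.4353, 0.2164, 0.0866]
ee_rot: [-3.141, -0.001, 0.035]
wrist_force: [0.3, -0.3, 3.3]
width: 0.0153
finger_force: 30.0
```

drive_tool --pt "0 0 -0.1 0 0 0" --pt "0 0 -0.1 0 0 0" --pt "0 0 -0.1 0 0 0" --pt "0 0 -0.1 0 0 0" --pt "0 0 -0.1 0 0 0" --pt "0 0 -0.1 0 0 0" --pt "0 0 0 0 0 0" --pt "0 0 0 0 0 0"

```text
time: 10.92
tool_pos: [0.4351, 0.2163, 0.1102]
ee_rot: [3.141, 0.0, 0.035]
wrist_force: [0.4, -0.8, -3.8]
width: 0.0153
finger_force: 30.0
```

drive_tool --pt "0 0 -0.15 0 0 0" --pt "0 0 -0.15 0 0 0" --pt "0 0 -0.15 0 0 0" --pt "0 0 -0.15 0 0 0" --pt "0 0 -0.15 0 0 0" --pt "0 0 -0.15 0 0 0" --pt "0 0 -0.15 0 0 0" --pt "0 0 -0.15 0 0 0" --pt "0 0 -0.15 0 0 0" --pt "0 0 -0.15 0 0 0" --pt "0 0 -0.1 0 0 0" --pt "0 0 0 0 0 0"

```text
time: 12.42
tool_pos: [0.4354, 0.2164, 0.1747]
ee_rot: [-3.141, -0.001, 0.035]
wrist_force: [0.1, 0.8, -3.9]
width: 0.0152
finger_force: 30.0
```

```bash
python3 p.py 455.4 -219.5 185 4.3; python3 - <<'E'
from m import *
s,W=snap("top");np.savez("t3.npz",W=W)
p=W[240:345,120:330].reshape(-1,3); p=p[(p[:,2]>.12)&(p[:,2]<.2)]; print(np.round(np.percentile(p[:,2],[5,25,50,75,95]),4))
m=np.median(p[:,2]);q=p[abs(p[:,2]-m)<.006]
r=rect(q[None],0,0,99999,1,.1,.3,"pl")
print(np.linalg.lstsq(np.c_[q[:,:2],np.ones(len(q))],q[:,2],rcond=None)[0])
E
```

```text
pos [435.4 216.4 174.7] turn [-0.   -0.01 -0.4 ] shift-after-turn [-0.32 10.9  -0.26] | shift now [ 0.12 10.91 -0.26] F [ 0.1  0.8 -3.9] w 15.2 t 12.4
[0.1645 0.1666 0.1679 0.1693 0.1715]
pl 1001 [438.  141.1] [ 60.  133.3] 2.3 med [439.  119.9 167.9]
[0.00369493 0.00263798 0.16602592]
```

drive_tool --pt "0 0 -0.2 0 0 -0.2" --pt "0 0 0 0 0 -0.2" --pt "-0.02 0.4 0 0 0 0" --pt "-0.02 0.7 0 0 0 0" --pt "-0.02 0.7 0 0 0 0" --pt "-0.02 0.7 0 0 0 0" --pt "-0.02 0.7 0 0 0 0" --pt "-0.02 0.7 0 0 0 0" --pt "-0.02 0.7 0 0 0 0" --pt "-0.02 0.7 0 0 0 0" --pt "-0.02 0.7 0 0 0 0" --pt "-0.02 0.7 0 0 0 0" --pt "-0.02 0.7 0 0 0 0" --pt "-0.02 0.7 0 0 0 0" --pt "-0.02 0.7 0 0 0 0" --pt "-0.02 0.7 0 0 0 0" --pt "-0.02 0.7 0 0 0 0" --pt "-0.02 0.7 0 0 0 0" --pt "-0.02 0 0 0 0 0" --pt "0 0 0 0 0 0"

```text
time: 14.98
tool_pos: [0.4535, -0.2194, 0.1821]
ee_rot: [-3.141, 0.001, 0.074]
wrist_force: [-0.4, 0.2, -3.4]
width: 0.0156
finger_force: 30.0
```

```bash
python3 p.py 455.0 -219.5 100 4.3; python3 - <<'E'
from m import *
s,W=snap("wrist","w3.png")
np.savez("w3.npz",W=W)
rect(W,0,0,640,480,.026,.034,"blocks")
rect(W,0,0,640,480,.004,.009,"board")
rect(W,0,0,640,480,.155,.18,"plate")
E
```

```text
pos [ 453.5 -219.4  182.1] turn [-0.01  0.01 -0.01] shift-after-turn [0.04 0.01 2.05] | shift now [0.04 0.01 2.05] F [-0.4  0.2 -3.4] w 15.6 t 15.0
blocks 3674 [ 491.2 -248. ] [326.  684.6] 1.7 med [ 478.  -150.1   30.1]
board 13621 [ 404.2 -204.1] [489.8 767.2] 18.0 med [ 468.1 -168.4    6.6]
plate 33647 [ 452.6 -219.4] [ 61.3 280.7] 4.3 med [ 457.3 -223.1  175.4]
```

View pics/w3.png

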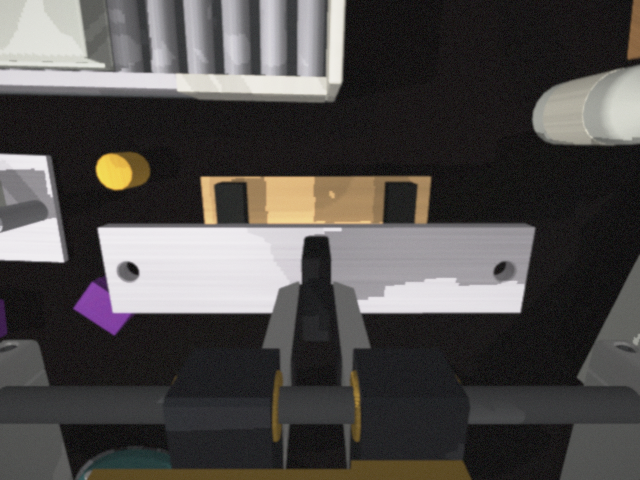

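The plate is held level over the rest; the board's visible strip is at (200–430, 177–224). I'll compare the two in the same camera.

```bash
python3 - <<'E'
from m import *
W=np.load("w3.npz")["W"]
a=rect(W,195,170,437,223,.003,.012,"board")
b=rect(W,195,170,437,223,.026,.034,"blocks")
E
```

```text
board 7773 [ 473.3 -216.7] [ 51.2 250.8] 4.3 med [ 475.  -216.7    6.1]
blocks 2285 [ 473.3 -216.7] [ 40.9 210.3] 4.4 med [ 473.8 -290.4   30. ]
```

drive_tool --pt "0.035 -0.03 0.4 0 0 0" --pt "0 0 0.5 0 0 0" --pt "0 0 0.5 0 0 0" --pt "0 0 0.5 0 0 0" --pt "0 0 0.5 0 0 0" --pt "0 0 0.4 0 0 0" --pt "0 0 0.3 0 0 0" --pt "0 0 0.1 0 0 0" --pt "0 0 0 0 0 0" --pt "0 0 0.05 0 0 0" --pt "0 0 0 0 0 0"

```text
time: 16.4
tool_pos: [0.4557, -0.2184, 0.0527]
ee_rot: [3.141, -0.001, 0.075]
wrist_force: [-0.5, -0.4, -3.6]
width: 0.0155
finger_force: 30.0
```

drive_tool --pt "0 0 0.03 0 0 0" --pt "0 0 0.03 0 0 0" --pt "0 0 0.02 0 0 0" --pt "0 0 0 0 0 0"

```text
time: 16.9
tool_pos: [0.4554, -0.2181, 0.0489]
ee_rot: [-3.141, 0.0, 0.075]
wrist_force: [-0.1, 0.3, -3.7]
width: 0.0159
finger_force: 30.0
```

drive_tool --pt "0 0 0.02 0 0 0" --pt "0 0 0.02 0 0 0" --pt "0 0 0 0 0 0"

```text
time: 17.27
tool_pos: [0.4556, -0.2183, 0.0486]
ee_rot: [3.141, -0.0, 0.075]
wrist_force: [-1.9, 1.1, 4.7]
width: 0.0157
finger_force: 30.0
```

drive_tool --pt "0 0 0 0 0 0" --pt "0 0 0 0 0 0" --pt "0 0 0 0 0 0" --pt "0 0 0 0 0 0" --pt "0 0 0 0 0 0" --pt "0 0 -0.4 0 0 0" --pt "0 0 -0.8 0 0 0" --pt "0 0 -0.8 0 0 0" --pt "0 0 -0.8 0 0 0" --pt "0 0 -0.8 0 0 0" --pt "0 0 0 0 0 0" --gripper 0.4

```text
time: 18.65
tool_pos: [0.4573, -0.2193, 0.1958]
ee_rot: [3.137, -0.007, 0.075]
wrist_force: [-0.5, -0.3, 0.0]
width: 0.0565
finger_force: 0.0
```

```bash
python3 - <<'E'
from m import *
s,W=snap("wrist"); h=W[...,2]
r0=W[:,:,:]
m=(np.abs(W[...,0]-.455)<.07)&(np.abs(W[...,1]+.218)<.17)
def rr(z0,z1,l):
    p=W[m&(h>z0)&(h<z1)]; r=cv2.minAreaRect((p[:,:2]*1000).astype(np.float32)); print(l,len(p),np.round(r[0],1),np.round(r[1],1),round(r[2],1)); return p
p=rr(.037,.047,"plate");print(np.linalg.lstsq(np.c_[p[:,:2],np.ones(len(p))],p[:,2],rcond=None)[0],np.median(p[:,2])); rr(.026,.034,"blocks"); rr(.003,.01,"board")
s,W=snap("top","t4.png")
m=(np.abs(W[...,0]-.44)<.07)&(np.abs(W[...,1]-.214)<.15);h=W[...,2]
q=m&(h>.05)&(h<.067)
n,l,st,c=cv2.connectedComponentsWithStats(q.astype(np.uint8))
for i in range(1,n):
    if st[i,4]>20:
        p=W[l==i];r=cv2.minAreaRect((p[:,:2]*1000).astype(np.float32));print("box",st[i,4],np.round(c[i]),np.round(r[0],1),np.round(r[1],1),round(r[2],1),np.median(p[:,2]))
E
python3 p.py 435 215 200 92
```

```text
plate 13527 [ 454.8 -217.7] [ 60.6 281. ] 4.3
[-0.00111157  0.00028329  0.04259559] 0.04203243486828619
blocks 867 [ 454.2 -218.2] [ 79.2 277.1] 4.2
board 3344 [ 445.2 -205.1] [105.3 277.3] 4.2
box 326 [261. 296.] [447.3 140.5] [50.1 40.4] 4.0 0.062397036473663126
box 332 [202. 301.] [438.2 288.3] [49.8 40.9] 1.3 0.062406469895494636
pos [ 455.4 -218.1  191.4] turn [  0.     0.   -15.31] shift-after-turn [10.84 -0.13 -0.22] | shift now [  0.3  -10.84  -0.22] F [ 0.5 -0.  -0.8] w 56.4 t 18.8
```

View pics/t4.png

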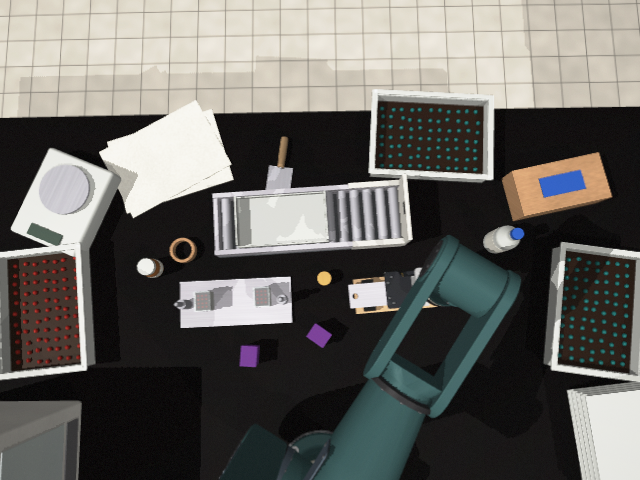

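The plate sits squarely and level on the rest (within 1 mm), at (403,292). The two white boxes on the jig are at (261,296) and (202,301). Next is box A, at (447,141).

drive_tool --pt "0.05 -1 0 0 0 0" --pt "0.05 -1 0 0 0 0" --pt "0.05 -1 0 0 0 0" --pt "0.05 -1 0 0 0 0" --pt "0.05 -1 0 0 0 0" --pt "0.05 -1 0 0 0 0" --pt "0.05 -1 0 0 0 0" --pt "0.05 -1 0 0 0 0" --pt "0.05 -1 0 0 0 0" --pt "0 0 0 0 0 -0.9" --pt "0 0 0 0 0 -1" --pt "0 0 0 0 0 -1" --pt "0 0 0 0 0 -1" --pt "0 0 0 0 0 -1" --pt "0 0 0 0 0 -1" --pt "0 0 0 0 0 -1" --pt "0 0 0 0 0 -1" --pt "0 0 0 0 0 -1" --pt "0 0 0 0 0 -1" --pt "0 0 0 0 0 -1" --gripper 0

```text
time: 21.25
tool_pos: [0.4453, 0.1419, 0.1891]
ee_rot: [-3.138, 0.002, 1.168]
wrist_force: [0.2, 0.3, 0.5]
width: 0.0937
finger_force: 0.0
```

drive_tool --pt "0 0 0 0 0 -1" --pt "0 0 0 0 0 -1" --pt "0 0 0 0 0 -1" --pt "0 0 0 0 0 -1" --pt "0 0 0 0 0 -0.75" --pt "0 0 0 0 0 0" --pt "0 0 0 0 0 0"

```text
time: 22.12
tool_pos: [0.4459, 0.142, 0.1903]
ee_rot: [-3.14, 0.0, 1.639]
wrist_force: [0.5, -0.2, 0.2]
width: 0.0941
finger_force: 0.0
```

```bash
cat > b.py <<'E'
from m import *
def boxes(cam,f=None,x0=.30,x1=.75,y0=-.1,y1=.42,z0=.055,z1=.068):
    s,W=snap(cam,f)
    h=W[...,2]; q=(W[...,0]>x0)&(W[...,0]<x1)&(W[...,1]>y0)&(W[...,1]<y1)&(h>z0)&(h<z1)
    n,l,st,c=cv2.connectedComponentsWithStats(q.astype(np.uint8))
    for i in range(1,n):
        if st[i,4]>150:
            p=W[l==i];r=cv2.minAreaRect((p[:,:2]*1000).astype(np.float32));print(cam,st[i,4],np.round(c[i]),np.round(r[0],1),np.round(r[1],1),round(r[2],1),"z",round(float(np.median(p[:,2])),4))
    return s,W
E
python3 -c "
from b import *
boxes('wrist',x1=.52); boxes('top',x1=.52)"; python3 p.py 447.3 142 90 94
```

```text
wrist 233 [314.   7.] [431.5 333.4] [23.3  9.6] 13.1 z 0.0661
wrist 2987 [318.  62.] [437.  291.2] [49.8 40.6] 3.2 z 0.063
wrist 537 [184. 185.] [312.1 173.8] [39.8 26.2] 86.1 z 0.0556
wrist 2068 [317. 227.] [445.8 142.4] [49.9 40.5] 3.5 z 0.063
wrist 215 [307. 272.] [438.5  92.6] [21.3 23.4] 83.2 z 0.0672
wrist 470 [227. 345.] [351.8  -2.5] [50.7 31.1] 54.3 z 0.0555
top 200 [264. 296.] [447.7 132.2] [50.1 24.7] 4.7 z 0.0628
pos [446.3 142.1 190.9] turn [-0.01  0.   -0.02] shift-after-turn [-0.    0.03  2.52] | shift now [-0.    0.03  2.52] F [ 0.4 -0.7  0.4] w 93.7 t 22.2
```

drive_tool --pt "0 0 0.8 0 0 0" --pt "0 0 0.8 0 0 0" --pt "0 0 0.8 0 0 0" --pt "0 0 0.7 0 0 0" --pt "0 0 0.5 0 0 0" --pt "0 0 0.4 0 0 0" --pt "0 0 0 0 0 0" --pt "0 0 0 0 0 0"

```text
time: 23.22
tool_pos: [0.4472, 0.1423, 0.0323]
ee_rot: [3.14, -0.0, 1.64]
wrist_force: [0.0, 0.1, -0.3]
width: 0.094
finger_force: 0.0
```

drive_tool --pt "0 0 0 0 0 0" --pt "0 0 0 0 0 0" --pt "0 0 0 0 0 0" --pt "0 0 0 0 0 0" --pt "0 0 0 0 0 0" --pt "0 0 0 0 0 0" --pt "0 0 0 0 0 0" --pt "0 0 0 0 0 0" --gripper 1

```text
time: 24.22
tool_pos: [0.4465, 0.1421, 0.0314]
ee_rot: [-3.142, 0.0, 1.64]
wrist_force: [0.5, -0.4, -0.5]
width: 0.0174
finger_force: 0.0
```

drive_tool --pt "0 0 -0.2 0 0 0" --pt "0 0 -0.4 0 0 0" --pt "0 0 -0.6 0 0 0" --pt "0 0 -0.8 0 0 0" --pt "0 0 -0.8 0 0 0" --pt "0 0 -0.7 0 0 0" --pt "0 0 0 0 0 0"

```text
time: 25.1
tool_pos: [0.4485, 0.1425, 0.1753]
ee_rot: [3.134, -0.001, 1.64]
wrist_force: [0.5, 0.8, -0.9]
width: 0.0005
finger_force: 0.0
```

```bash
python3 p.py 644.3 49.5 175 92.7 644.3 49.5 72 92.7;  python3 - <<'E'
from m import *
s,W=snap("wrist")
m=(W[...,0]>.55)&(W[...,0]<.74)&(W[...,1]>-.09)&(W[...,1]<.27);h=W[...,2]
for z0,z1,l in((.079,.091,"ends"),(.046,.054,"floor")):
    p=W[m&(h>z0)&(h<z1)]
    if len(p): r=cv2.minAreaRect((p[:,:2]*1000).astype(np.float32));print(l,len(p),np.round(r[0],1),np.round(r[1],1),round(r[2],1))
E
```

```text
pos [448.5 142.5 175.3] turn [ 0.07 -0.01  0.22] shift-after-turn [-2.55  4.78  0.01] | shift now [-2.66  4.72  0.04] F [ 0.5  0.8 -0.9] w 0.5 t 25.1
pos [448.5 142.5 175.3] turn [ 0.07 -0.01  0.22] shift-after-turn [-2.55  4.78  2.58] | shift now [-2.66  4.7   2.62] F [ 0.5  0.8 -0.9] w 0.5 t 25.1
ends 761 [635.5 203.2] [124.4   4.2] 2.9
floor 27768 [635.9  85.6] [150.5 358.8] 2.8
```

The fingers closed on nothing, so box A was probably knocked aside. Looking again.

```bash
python3 -c "
from b import *
s,W=boxes('wrist','w5.png',x1=.56)"
```

```text
wrist 3340 [316.  58.] [436.9 291.2] [50.1 40.7] 3.1 z 0.063
wrist 845 [442. 164.] [557.6 193.3] [  7.7 135.1] 1.2 z 0.0578
wrist 627 [175. 188.] [312.3 173.9] [40.2 26.5] 85.5 z 0.0555
wrist 2233 [315. 231.] [446.1 142.7] [49.6 40.1] 3.2 z 0.063
wrist 190 [303. 276.] [437.4  96.8] [23.1 13. ] 12.7 z 0.0664
wrist 555 [210. 350.] [344.   3.] [50.4 29.4] 54.5 z 0.0555
```

View pics/w5.png

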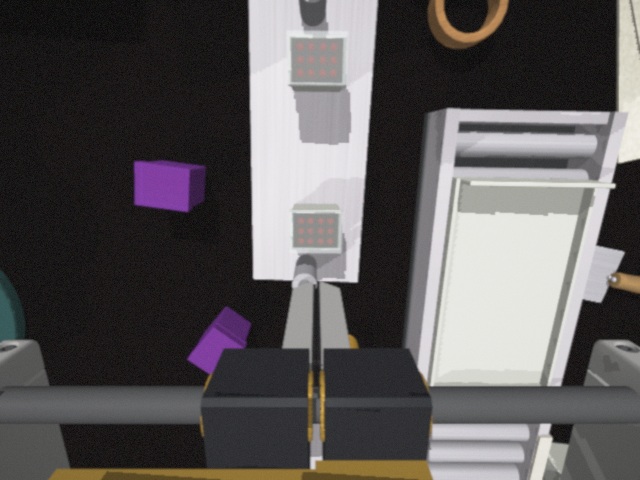

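The box is where it was, at (316,230), with the fingertips at (315,285). The fingers must have closed beside it or above it, so I'll measure the fingertips in the depth image.

```bash
python3 - <<'E'
from m import *
s,W=snap("wrist");o=get_obs();print(np.round(o["tool_pos"]*1000,1),o["ee_rot"])
R,_=cv2.Rodrigues(np.array(s["rvec"]));print("cam",np.round(-R.T@np.array(s["tvec"]).ravel()*1000),"axis",np.round(R[2],2))
for v in (270,280,284,288,292,300,310,330): print(v,[np.round(W[v,u]*1000).tolist() for u in(298,306,330)])
for P in ([o["tool_pos"]]): 
    c=R@P+np.array(s["tvec"]).ravel(); print("tcp px",s["cx"]+s["fx"]*c[0]/c[2],s["cy"]+s["fy"]*c[1]/c[2],c[2])
E
```

```text
[445.9 142.  170.5] [-3.14000012e+00  2.91211096e-04  1.63981042e+00]
cam [440. 224. 385.] axis [ 0.02 -0.28 -0.96]
270 [[431.0, 100.0, 53.0], [439.0, 103.0, 59.0], [466.0, 86.0, 9.0]]
280 [[432.0, 96.0, 68.0], [439.0, 97.0, 70.0], [467.0, 74.0, 8.0]]
284 [[432.0, 91.0, 67.0], [440.0, 151.0, 210.0], [468.0, 66.0, 0.0]]
288 [[436.0, 151.0, 214.0], [440.0, 151.0, 215.0], [452.0, 152.0, 215.0]]
292 [[436.0, 151.0, 221.0], [440.0, 151.0, 220.0], [452.0, 152.0, 220.0]]
300 [[437.0, 151.0, 230.0], [440.0, 151.0, 230.0], [452.0, 152.0, 230.0]]
310 [[437.0, 151.0, 240.0], [441.0, 151.0, 240.0], [451.0, 152.0, 240.0]]
330 [[438.0, 151.0, 259.0], [441.0, 151.0, 258.0], [451.0, 152.0, 258.0]]
tcp px 316.142298430599 274.2763818248044 0.22919040179833353
```

```bash
python3 - <<'E'
from m import *
s,W=snap("wrist");
for v in (340,346,349,352,356,362,370,400): print(v,[np.round(W[v,u]*1000).tolist() for u in(230,300,400)])
h=W[...,2]
for u in (300,306,330,336): 
    col=W[280:300,u]; print(u,np.round(col[:,2]*1000).tolist())
E
```

```text
340 [[363.0, 18.0, 55.0], [439.0, 151.0, 265.0], [559.0, -2.0, -1.0]]
346 [[363.0, 10.0, 54.0], [439.0, 151.0, 269.0], [560.0, -11.0, -1.0]]
349 [[422.0, 174.0, 308.0], [439.0, 175.0, 307.0], [464.0, 177.0, 308.0]]
352 [[422.0, 174.0, 309.0], [439.0, 175.0, 309.0], [464.0, 176.0, 309.0]]
356 [[423.0, 174.0, 311.0], [439.0, 175.0, 311.0], [463.0, 177.0, 312.0]]
362 [[423.0, 174.0, 314.0], [440.0, 175.0, 313.0], [463.0, 177.0, 313.0]]
370 [[424.0, 174.0, 316.0], [440.0, 175.0, 316.0], [462.0, 177.0, 316.0]]
400 [[426.0, 174.0, 326.0], [440.0, 175.0, 325.0], [460.0, 176.0, 326.0]]
300 [68.0, 67.0, 68.0, 67.0, 72.0, 210.0, 213.0, 213.0, 214.0, 215.0, 217.0, 219.0, 220.0, 220.0, 223.0, 223.0, 224.0, 226.0, 227.0, nan]
306 [68.0, 72.0, 74.0, 206.0, 208.0, 211.0, 212.0, 212.0, 215.0, 216.0, 217.0, 218.0, 219.0, 221.0, 222.0, 223.0, 225.0, 225.0, 226.0, 228.0]
330 [10.0, 7.0, 0.0, 0.0, -0.0, 210.0, 212.0, 213.0, 215.0, 216.0, 217.0, 218.0, 219.0, 221.0, 221.0, 223.0, 225.0, 225.0, 225.0, 227.0]
336 [9.0, 8.0, -0.0, -0.0, 0.0, 0.0, -0.0, 214.0, 215.0, 216.0, 217.0, 218.0, 220.0, 221.0, 222.0, 223.0, 224.0, 224.0, 226.0, 228.0]
```

The whole tool (fingertips and body) sits about 38 mm higher than the reported TCP z, which explains the miss and the weak first plate grip. From now on, reported z = wanted z − 38 mm, and I'll confirm it at the next grasp.

drive_tool --pt "0 0 0 0 0 0" --pt "0 0 0 0 0 0" --pt "0 0 0 0 0 0" --pt "0 0 0 0 0 0" --pt "0 0 0 0 0 0" --pt "0 0 0 0 0 0" --pt "0 0 0 0 0 0" --pt "0 0 0 0 0 0" --pt "0 0 0 0 0 0" --pt "0 0 0.8 0 0 0" --pt "0 0 0.8 0 0 0" --pt "0 0 0.8 0 0 0" --pt "0 0 0.7 0 0 0" --pt "0 0 0.5 0 0 0" --pt "0 0 0.4 0 0 0" --pt "0 0 0.3 0 0 0" --pt "0 0 0.16 0 0 0" --pt "0 0 0 0 0 0" --pt "0 0 0 0 0 0" --gripper 0

```text
time: 27.68
tool_pos: [0.4472, 0.1423, -0.0062]
ee_rot: [3.14, -0.0, 1.64]
wrist_force: [0.3, 0.3, -0.5]
width: 0.0939
finger_force: 0.0
```

drive_tool --pt "0 0 0 0 0 0" --pt "0 0 0 0 0 0" --pt "0 0 0 0 0 0" --pt "0 0 0 0 0 0" --pt "0 0 0 0 0 0" --pt "0 0 0 0 0 0" --pt "0 0 0 0 0 0" --pt "0 0 0 0 0 0" --gripper 1

```text
time: 28.68
tool_pos: [0.4466, 0.1421, -0.0069]
ee_rot: [3.141, 0.0, 1.64]
wrist_force: [-0.1, -0.5, 0.1]
width: 0.0498
finger_force: 30.0
```

drive_tool --pt "0 0 -0.2 0 0 0" --pt "0 0 -0.3 0 0 0" --pt "0 0 -0.5 0 0 0" --pt "0 0 -0.5 0 0 0" --pt "0 0 -0.5 0 0 0" --pt "0 0 -0.5 0 0 0" --pt "0 0 -0.3 0 0 0" --pt "0 0 0 0 0 0"

```text
time: 29.68
tool_pos: [0.4473, 0.1423, 0.1064]
ee_rot: [3.139, -0.0, 1.64]
wrist_force: [0.5, 0.3, -1.7]
width: 0.0499
finger_force: 30.0
```

```bash
python3 p.py 643.5 49.5 36 92.7
```

```text
pos [447.3 142.3 106.4] turn [ 0.03 -0.    0.22] shift-after-turn [-2.55  4.79  1.76] | shift now [-2.65  4.73  1.77] F [ 0.5  0.3 -1.7] w 49.9 t 29.7
```

drive_tool --pt "0 0 0 0 0 0.22" --pt "-0.2 0.3 0 0 0 0" --pt "-0.3 0.6 0 0 0 0" --pt "-0.4 0.7 0 0 0 0" --pt "-0.4 0.8 0 0 0 0" --pt "-0.4 0.8 0 0 0 0" --pt "-0.4 0.8 0 0 0 0" --pt "-0.3 0.5 0 0 0 0" --pt "-0.15 0.29 0 0 0 0" --pt "0 0 0.4 0 0 0" --pt "0 0 0.5 0 0 0" --pt "0 0 0.5 0 0 0" --pt "0 0 0.2 0 0 0" --pt "0 0 0.08 0 0 0" --pt "0 0 0 0 0 0"

```text
time: 31.55
tool_pos: [0.6429, 0.0494, 0.0383]
ee_rot: [3.141, 0.0, 1.618]
wrist_force: [0.4, -0.9, -0.3]
width: 0.0498
finger_force: 30.0
```

```bash
python3 p.py 643.5 49.5 35 92.7
```

```text
pos [642.9  49.4  38.3] turn [0.01 0.   0.  ] shift-after-turn [0.   0.01 0.08] | shift now [0.   0.01 0.08] F [ 0.4 -0.9 -0.3] w 49.8 t 31.6
```

drive_tool --pt "0 0 0.03 0 0 0" --pt "0 0 0.03 0 0 0" --pt "0 0 0.02 0 0 0" --pt "0 0 0 0 0 0"

```text
time: 32.05
tool_pos: [0.6429, 0.0492, 0.0351]
ee_rot: [3.141, 0.0, 1.618]
wrist_force: [-0.4, 0.3, 1.1]
width: 0.0499
finger_force: 30.0
```

drive_tool --pt "0 0 0 0 0 0" --pt "0 0 0 0 0 0" --pt "0 0 0 0 0 0" --pt "0 0 0 0 0 0" --pt "0 0 -0.2 0 0 0" --pt "0 0 -0.8 0 0 0" --pt "0 0 -0.8 0 0 0" --pt "0 0 -0.8 0 0 0" --pt "0 0 -0.4 0 0 0" --pt "0 0 0 0 0 0" --gripper 0

```text
time: 33.3
tool_pos: [0.6435, 0.0493, 0.1564]
ee_rot: [3.138, 0.0, 1.618]
wrist_force: [0.9, 0.1, -0.1]
width: 0.0942
finger_force: 0.0
```

```bash
python3 -c "
from b import *
s,W=boxes('top','t6.png',x1=.52); print('tray');m=boxes('top',x0=.55,z0=.099,z1=.110)"; python3 p.py 437 291 150 92.5
```

```text
top 367 [193. 300.] [440.1 318.8] [50.4 63. ] 5.9 z 0.0627
tray
pos [642.1  49.2 153.3] turn [-0.02  0.    0.03] shift-after-turn [ 6.26 -4.86  0.08] | shift now [ 6.28 -4.84  0.09] F [-0.4 -0.1 -0.4] w 93.8 t 33.4
```

Box B appears to have moved toward the post, so I'm going over to look from the wrist camera.

drive_tool --pt "0 -0.7 -0.3 0 0 0" --pt "0.5 -0.8 -0.3 0 0 0" --pt "0.8 -0.8 0 0 0 0" --pt "0.8 -0.8 0 0 0 0" --pt "0.8 -0.8 0 0 0 0" --pt "0.8 -0.8 0 0 0 0" --pt "0.9 -0.2 0 0 0 0" --pt "0.9 0 0 0 0 0" --pt "0.9 0 0 0 0 0" --pt "0 0 0 0 0 0" --pt "0 0 0 0 0 0"

```text
time: 34.78
tool_pos: [0.4343, 0.295, 0.1772]
ee_rot: [-3.139, 0.002, 1.618]
wrist_force: [-0.0, 0.3, 0.1]
width: 0.0944
finger_force: 0.0
```

```bash
python3 -c "
from b import *
s,W=boxes('wrist','w6.png',x1=.52); print('tray');m=boxes('top',x0=.55,z0=.099,z1=.110)"; python3 p.py 438 307 150 92.5
```

```text
wrist 2409 [323. 213.] [438.3 321.7] [50.1 64.1] 6.3 z 0.0631
wrist 540 [235. 462.] [3.493e+02 1.000e-01] [51.3 40.1] 54.6 z 0.0554
tray
top 331 [297. 215.] [643.6  47.1] [39.5 51. ] 89.9 z 0.1047
pos [434.8 294.7 178. ] turn [-0.01  0.01  0.02] shift-after-turn [0.3  0.09 0.7 ] | shift now [0.3  0.09 0.7 ] F [-0.4 -0.1  0.2] w 94.0 t 34.9
```

View pics/w6.png

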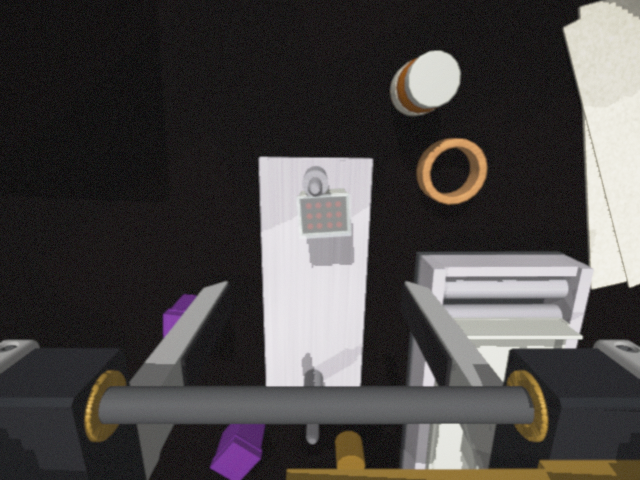

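Box B is now at (325,215), right next to the left post. Box A stands in the tray. Measuring box B without the post.

```bash
python3 - <<'E'
from m import *
s,W=snap("wrist")
h=W[...,2];q=(W[...,0]>.4)&(W[...,0]<.48)&(W[...,1]>.25)&(W[...,1]<.37)&(h>.058)&(h<.068)
q=q.astype(np.uint8); vs,us=np.nonzero(q)
for v in range(vs.min(),vs.max()+1,3):
    u=np.nonzero(q[v])[0]
    if len(u): print(v,u.min(),u.max(),np.round(W[v,u.min()]*1000,0),np.round(W[v,u.max()]*1000,0),round(float(np.median(h[v,u]))*1000,1))
p=W[(q>0)];p=p[p[:,1]<.326]
r=cv2.minAreaRect((p[:,:2]*1000).astype(np.float32));print(r)
E
```

```text
169 311 316 [427. 353.  59.] [431. 353.  60.] 60.7
172 307 322 [423. 350.  67.] [437. 350.  62.] 67.3
175 307 323 [423. 348.  68.] [438. 348.  68.] 67.8
178 303 325 [420. 345.  68.] [440. 346.  68.] 67.6
181 301 324 [418. 342.  68.] [439. 343.  68.] 67.7
184 303 326 [420. 339.  67.] [441. 340.  67.] 67.0
187 305 326 [422. 337.  68.] [441. 338.  68.] 67.0
190 304 324 [421. 334.  67.] [440. 335.  67.] 67.4
193 307 348 [424. 331.  67.] [462. 333.  63.] 60.3
196 295 348 [413. 327.  59.] [462. 330.  64.] 62.6
199 295 348 [413. 325.  63.] [462. 327.  64.] 62.8
202 295 348 [413. 322.  64.] [463. 324.  63.] 63.0
205 296 348 [414. 319.  61.] [463. 322.  64.] 63.2
208 296 348 [414. 316.  63.] [463. 318.  62.] 63.0
211 296 348 [414. 313.  63.] [463. 316.  63.] 62.9
214 296 349 [414. 311.  64.] [464. 313.  63.] 63.0
217 297 349 [415. 308.  63.] [465. 310.  61.] 62.9
220 297 349 [415. 305.  62.] [465. 307.  64.] 63.1
223 297 349 [416. 302.  63.] [465. 304.  63.] 63.2
226 297 349 [416. 299.  63.] [465. 301.  63.] 63.1
229 298 349 [417. 296.  63.] [465. 298.  62.] 63.0
232 298 349 [417. 293.  64.] [466. 295.  62.] 62.9
235 298 346 [417. 290.  64.] [463. 292.  63.] 63.1
238 298 298 [417. 287.  63.] [417. 287.  63.] 63.4
((439.51885986328125, 308.3682861328125), (50.515140533447266, 38.647377014160156), 4.32678747177124)
```

```bash
python3 p.py 439.5 308.5 -7 94.3
```

```text
pos [434.9 294.7 178.3] turn [-0.01  0.01 -0.29] shift-after-turn [0.34 0.14 4.63] | shift now [0.34 0.13 4.63] F [-0.8  0.2 -0. ] w 93.9 t 34.9
```

drive_tool --pt "0.34 0.13 0 0 0 0" --pt "0 0 0.5 0 0 -0.29" --pt "0 0 0.8 0 0 0" --pt "0 0 0.8 0 0 0" --pt "0 0 0.8 0 0 0" --pt "0 0 0.7 0 0 0" --pt "0 0 0.5 0 0 0" --pt "0 0 0.33 0 0 0" --pt "0 0 0.2 0 0 0" --pt "0 0 0 0 0 0" --pt "0 0 0 0 0 0"

```text
time: 36.3
tool_pos: [0.4401, 0.31, -0.0056]
ee_rot: [3.14, -0.001, 1.647]
wrist_force: [-0.8, 0.9, 0.6]
width: 0.094
finger_force: 0.0
```

drive_tool --pt "0 0 0 0 0 0" --pt "0 0 0 0 0 0" --pt "0 0 0 0 0 0" --pt "0 0 0 0 0 0" --pt "0 0 0 0 0 0" --pt "0 0 0 0 0 0" --pt "0 0 0 0 0 0" --pt "0 0 0 0 0 0" --gripper 1

```text
time: 37.3
tool_pos: [0.4396, 0.3095, -0.0065]
ee_rot: [3.141, 0.0, 1.647]
wrist_force: [1.1, -0.0, 0.1]
width: 0.0502
finger_force: 29.8
```

drive_tool --pt "0 0 -0.1 0 0 0" --pt "-0.05 0 -0.2 0 0 0" --pt "-0.05 0 -0.4 0 0 0" --pt "0 0 -0.5 0 0 0" --pt "0 0 -0.5 0 0 0" --pt "0 0 -0.5 0 0 0" --pt "0 0 -0.5 0 0 0" --pt "0 0 -0.1 0 0 0" --pt "0 0 0 0 0 0"

```text
time: 38.42
tool_pos: [0.4398, 0.3056, 0.1059]
ee_rot: [3.141, -0.0, 1.647]
wrist_force: [-1.0, -1.0, -0.8]
width: 0.0498
finger_force: 29.8
```

```bash
python3 p.py 640 129 38 92.7
```

```text
pos [439.8 305.6 105.9] turn [ 0.01 -0.    0.29] shift-after-turn [-4.65  4.79  1.7 ] | shift now [-4.78  4.65  1.7 ] F [-1.  -1.  -0.8] w 49.8 t 38.4
```

drive_tool --pt "0 0 0 0 0 0.29" --pt "-0.4 0.4 0 0 0 0" --pt "-0.6 0.6 0 0 0 0" --pt "-0.7 0.7 0 0 0 0" --pt "-0.7 0.7 0 0 0 0" --pt "-0.7 0.7 0 0 0 0" --pt "-0.7 0.7 0 0 0 0" --pt "-0.55 0.6 0 0 0 0" --pt "-0.3 0.39 0 0 0 0" --pt "0 0 0.3 0 0 0" --pt "0 0 0.5 0 0 0" --pt "0 0 0.5 0 0 0" --pt "0 0 0.3 0 0 0" --pt "0 0 0.1 0 0 0" --pt "0 0 0 0 0 0" --pt "0 0 0.03 0 0 0" --pt "0 0 0.03 0 0 0" --pt "0 0 0 0 0 0"

```text
time: 40.67
tool_pos: [0.6402, 0.1288, 0.0355]
ee_rot: [3.141, 0.0, 1.618]
wrist_force: [-1.2, -0.6, -0.4]
width: 0.0498
finger_force: 29.8
```

drive_tool --pt "0 0 0.02 0 0 0" --pt "0 0 0.02 0 0 0" --pt "0 0 0 0 0 0"

```text
time: 41.05
tool_pos: [0.6402, 0.1288, 0.0355]
ee_rot: [3.14, 0.0, 1.618]
wrist_force: [-2.0, -0.2, 6.6]
width: 0.0498
finger_force: 29.8
```

drive_tool --pt "0 0 0 0 0 0" --pt "0 0 0 0 0 0" --pt "0 0 0 0 0 0" --pt "0 0 0 0 0 0" --pt "0 0 0 0 0 0" --pt "0 0 -0.3 0 0 0" --pt "0 0 -0.8 0 0 0" --pt "0 0 -0.8 0 0 0" --pt "0 0 -0.8 0 0 0" --pt "0 0 0 0 0 0" --gripper 0

```text
time: 42.3
tool_pos: [0.6422, 0.1291, 0.1464]
ee_rot: [3.133, -0.001, 1.618]
wrist_force: [-0.0, -0.0, 0.3]
width: 0.0938
finger_force: 0.0
```

drive_tool --pt "0.8 0 0 0 0 0" --pt "0.8 0 0 0 0 0" --pt "0.9 0 0 0 0 0" --pt "0.6 0 0 0 0 0" --pt "0 0 0 0 0 0" --pt "0 0 0 0 0 0" --pt "0 0 0 0 0 0" --pt "0 0 0 0 0 0" --pt "0 0 0 0 0 0" --gripper 1

```text
time: 43.42
tool_pos: [0.6342, 0.2521, 0.1416]
ee_rot: [3.141, 0.0, 1.617]
wrist_force: [0.0, -0.6, 0.2]
width: 0.0072
finger_force: 0.0
```

```bash
python3 -c "
from b import *
s,W=boxes('top','t7.png',x0=.55,z0=.099,z1=.110)
boxes('top',z0=.055,z1=.066)
h=W[...,2];m=(W[...,0]>.55)&(W[...,0]<.74)&(W[...,1]>.15)&(W[...,1]<.26)&(h>.079)&(h<.091)
p=W[m];print(len(p),cv2.minAreaRect((p[:,:2]*1000).astype(np.float32)))
"; python3 p.py 635.5 245 32 92.7 
```

```text
top 329 [297. 215.] [643.2  47.4] [51.1 39.9] 1.7 z 0.1049
top 335 [264. 217.] [640.4 126.7] [50.7 40.5] 4.5 z 0.1049
top 800 [285. 191.] [709.   82.2] [ 30.2 365.9] 3.1 z 0.0589
top 758 [288. 247.] [590.9  74.3] [ 57.4 345.3] 2.6 z 0.0585
95 ((636.9964599609375, 201.10910034179688), (124.861083984375, 4.7387776374816895), 2.9899497032165527)
pos [634.1 252.4 141.6] turn [ 0.    0.   -0.01] shift-after-turn [-0.19  0.03  2.74] | shift now [-0.19  0.02  2.74] F [0.4 0.1 0.5] w 1.1 t 43.5
```

View pics/t7.png

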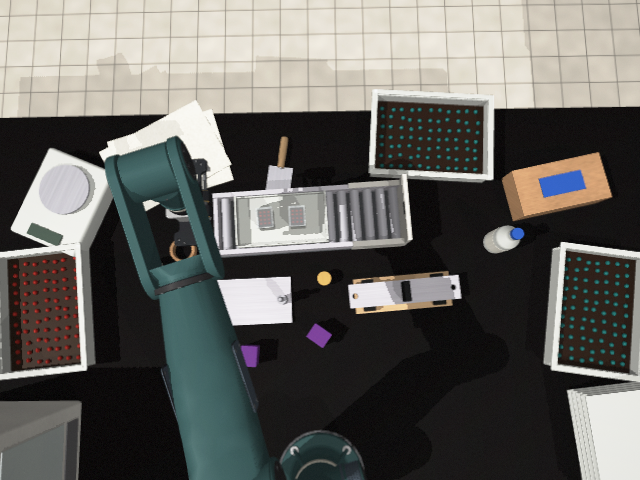

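Both boxes stand upright in the tray, at (264,217) and (297,215). Now down behind the tray's +y end, then pushing.

drive_tool --pt "0 0.03 0.6 0 0 0" --pt "0 0 0.8 0 0 0" --pt "0 0 0.7 0 0 0" --pt "0 0 0.4 0 0 0" --pt "0 0 0.24 0 0 0" --pt "-0.2 0 0 0 0 0" --pt "-0.3 0 0 0 0 0" --pt "-0.2 0 0 0 0 0" --pt "-0.1 0 0 0 0 0" --pt "-0.1 0 0 0 0 0" --pt "-0.1 0 0 0 0 0" --pt "-0.1 0 0 0 0 0" --pt "-0.1 0 0 0 0 0"

```text
time: 45.15
tool_pos: [0.6376, 0.2051, 0.0321]
ee_rot: [3.141, -0.001, 1.618]
wrist_force: [0.8, 2.2, 1.3]
width: 0.0009
finger_force: 0.9
```

Contact (about 2 N). Pushing steadily.

drive_tool --pt "-0.15 0 0 0 0 0" --pt "-0.2 0 0 0 0 0" --pt "-0.2 0 0 0 0 0" --pt "-0.2 0 0 0 0 0" --pt "-0.2 0 0 0 0 0" --pt "-0.2 0 0 0 0 0" --pt "-0.2 0 0 0 0 0" --pt "-0.2 0 0 0 0 0" --pt "-0.2 0 0 0 0 0" --pt "-0.2 0 0 0 0 0" --pt "-0.2 0 0 0 0 0" --pt "-0.2 0 0 0 0 0" --pt "-0.2 0 0 0 0 0" --pt "-0.2 0 0 0 0 0" --pt "-0.2 0 0 0 0 0" --pt "-0.2 0 0 0 0 0" --pt "-0.2 0 0 0 0 0" --pt "-0.2 0 0 0 0 0" --pt "-0.2 0 0 0 0 0" --pt "0 0 0 0 0 0"

```text
time: 47.65
tool_pos: [0.644, 0.0534, 0.0315]
ee_rot: [-3.14, 0.002, 1.617]
wrist_force: [0.1, 0.7, -0.4]
width: 0.0005
finger_force: 0.0
```

drive_tool --pt "-0.1 0 0 0 0 0" --pt "-0.1 0 0 0 0 0" --pt "-0.1 0 0 0 0 0" --pt "-0.1 0 0 0 0 0" --pt "-0.1 0 0 0 0 0" --pt "0 0 0 0 0 0"

```text
time: 48.4
tool_pos: [0.6457, 0.0341, 0.032]
ee_rot: [3.141, 0.001, 1.617]
wrist_force: [0.7, -0.1, -0.2]
width: 0.0007
finger_force: 0.0
```

drive_tool --pt "-0.06 0 0 0 0 0" --pt "-0.06 0 0 0 0 0" --pt "-0.06 0 0 0 0 0" --pt "-0.06 0 0 0 0 0" --pt "0 0 0 0 0 0"

```text
time: 49.02
tool_pos: [0.6461, 0.0248, 0.032]
ee_rot: [3.141, 0.001, 1.617]
wrist_force: [-0.1, 0.9, 0.3]
width: 0.0003
finger_force: 0.1
```

```bash
python3 p.py 640 24 32 92.7; python3 - <<'E'
from m import *
s,W=snap("top"); h=W[...,2]
m=(W[...,0]>.55)&(W[...,0]<.76)&(W[...,1]>-.26)&(W[...,1]<.1)
n,l,st,c=cv2.connectedComponentsWithStats((m&(h>.078)&(h<.092)).astype(np.uint8))
for i in range(1,n):
    if st[i,4]>15:
        p=W[l==i];r=cv2.minAreaRect((p[:,:2]*1000).astype(np.float32));print(st[i,4],r)
p=W[m&(h>.1125)&(h<.125)&(W[...,1]<-.15)];print(cv2.minAreaRect((p[:,:2]*1000).astype(np.float32)))
E
```

```text
pos [646.1  24.8  32. ] turn [ 0.    0.01 -0.  ] shift-after-turn [-0.01 -0.15  0.  ] | shift now [-0.01 -0.15  0.  ] F [-0.1  0.9  0.3] w 0.3 t 49.0
142 ((656.8392333984375, -214.55262756347656), (159.52899169921875, 6.912284851074219), 3.445603132247925)
((658.0936279296875, -220.75765991210938), (161.17086791992188, 12.130850791931152), 2.4647083282470703)
```

drive_tool --pt "-0.05 0 0 0 0 0" --pt "-0.05 0 0 0 0 0" --pt "0 0 0 0 0 0"

```text
time: 49.45
tool_pos: [0.6461, 0.0248, 0.032]
ee_rot: [3.141, -0.006, 1.619]
wrist_force: [-0.0, 7.2, 1.0]
width: 0.0006
finger_force: 3.9
```

The tray stopped against the panel (7 N, no travel). Backing off and verifying.

drive_tool --pt "0.05 0 0 0 0 0" --pt "0.15 0 0 0 0 0" --pt "0.6 0 0 0 0 0" --pt "0.6 0 -0.6 0 0 0" --pt "0.6 0 -0.9 0 0 0" --pt "0.6 0 -0.9 0 0 0" --pt "0.6 0 0 0 0 0" --pt "0.8 0 0 0 0 0" --pt "0.8 0 0 0 0 0" --pt "0.8 0 0 0 0 0" --pt "0.5 0 0 0 0 0" --pt "0 0 0 0 0 0"

```text
time: 50.95
tool_pos: [0.6337, 0.2665, 0.1264]
ee_rot: [-3.14, 0.001, 1.62]
wrist_force: [1.3, 0.1, -0.0]
width: 0.0006
finger_force: 0.0
```

```bash
python3 - <<'E'
from b import *
s,W=boxes("top","t9.png",x0=.55,z0=.099,z1=.112,y1=.1); h=W[...,2]
m=(W[...,0]>.55)&(W[...,0]<.76)&(W[...,1]<.1)
p=W[m&(h>.079)&(h<.091)&(W[...,1]>-.05)]
print("tray +y end (home ~ y 13 to 15)",cv2.minAreaRect((p[:,:2]*1000).astype(np.float32)))
q=(np.abs(W[...,0]-.455)<.06)&(np.abs(W[...,1]+.218)<.17)&(h>.037)&(h<.047);p=W[q]
print("plate",cv2.minAreaRect((p[:,:2]*1000).astype(np.float32)))
E
```

```text
top 335 [342. 212.] [650.  -63.1] [50.8 40.1] 4.4 z 0.1052
tray +y end (home ~ y 13 to 15) ((646.8516845703125, 11.064355850219727), (122.36085510253906, 4.029672622680664), 2.980219841003418)
plate ((455.52935791015625, -219.05264282226562), (60.02274703979492, 277.8214111328125), 4.411042213439941)
```

View pics/t9.png

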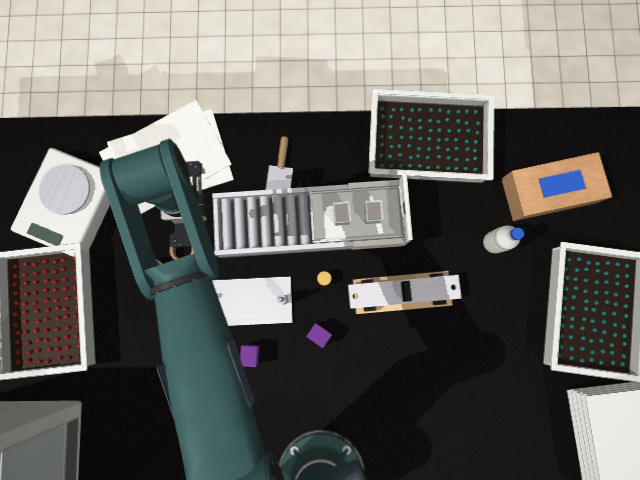

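The tray is home against the panel with both boxes upright, at (342,212) and (374,210). The plate is square on the rest, and the bystanders are unmoved as far as visible.

```bash
python3 -c "
from bench import close_job
print(close_job())"
```

```text
the job is handed in; nothing more can be done
None
```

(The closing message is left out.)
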